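Nest the sample cups and raise them with the cam lever

ROBOT

A 6-joint arm with a two-finger parallel gripper is mounted at the origin on the work surface. World frame = base frame: x ahead of the robot, y to its left, z up, the work surface at z = 0. Lengths are in m, angles in rad, forces in N, time in s.
With the tool pointing down it reaches from about 0.4 to 0.825 m from the base axis. Payload 7 kg.
Tool frame: the origin (TCP) lies midway between the tips of the shut fingers; the grasp point (between the pads) lies 19 mm behind it; z points along the fingers, y is the line along which they close (so a half turn about z gives the same grasp; the last joint's range is limited). The gripper opens to 88 mm and grips with 3 to 60 N. Pads are 19 mm wide; open, the fingers measure 130 mm over their backs; the gripper's body (78 mm by 193 mm) begins 47 mm behind the grasp point.
Start: joints at [1.579, 0.359, 0.012, 0, -1.224, -0.288], TCP at [0.186, 0.649, 0.227] pointing down, gripper open.
Joint ranges: [-3.07, 3.07], [-1.43, 2.12], [-1.02, 1.25], [-3.03, 1.67], [-3.05, -0], [-3.03, 3.03]. Speed limits (rad/s): [2.39, 2.39, 3.01, 3.14, 3.14, 3.14].

INTERFACE

Orientations are given as [roll, pitch, yaw] about the fixed x, y, z axes, in that order (R = Rz(yaw) Ry(pitch) Rx(roll)).
In Python, from station import arm, grab_frame, camera_params, spot_in gives the robot as it stands.
- The arm moves only by the shell command python3 -m jog 'ROWS' [FORCE]. ROWS is JSON, a list that holds one entry, the list of rows, each a list of 7 numbers: the shift along the tool's x, y, z in mm, then the turn, a rotation vector about the tool's x, y, z in rad, then the finger opening in mm, from 0 to 87.6. In form: [[[x, y, z, wx, wy, wz, fingers], ...]]. A call has 1 to 20 rows; each row is the pose to reach, as a shift and turn from the pose commanded when the call began, along the tool's axes at that moment; what a row does not reach only later rows make up. A row lasts 1/8 s, in which the tool goes at most 62.5 mm and 10.7 degrees, less where a joint would pass 70% of its speed; a pose out of reach is approached as far as the arm can. A call with a gripper value outside its range is refused whole. The fingers move at their own pace and stop on an object; FORCE is the grip in N (left out, the last holds). Time passes only in rows, so rows that repeat a pose let the fingers close. It gives the time, the measured TCP pose, the force, the opening and the grip force at its end, in the units of the state.
- arm.get_state(): the state, without advancing time (a new reading comes with each control period).
- grab_frame(name): name is "scene" or "side" or "wrist"; returns (picture, depth): 480x640x3 uint8, blue, green, red; 480x640 float32, m along the optical axis (not along the pixel's ray), 0 where there is no reading.
- camera_params(name): a dict with "mtx" (3x3 intrinsics, pixels), "R" (3x3) and "t" (3): a world point X has camera coordinates R X + t. Camera axes: x right, y down, z forward; pixel columns grow to the right and rows downward; lengths in m; the calibration is good to about 2 mm. A picture is of the moment at which its call begins: read the wrist's pose just before it. camera_params takes no time and is no camera call; for the wrist camera it gives the pose at the moment of the call.
- arm.job_done(): hands the job in; it is judged then, once.
Trained networks look in the newest picture that a camera, given by its name, has taken for a name from the list of things; names that differ only in an ending like _2 or _b are one class to them, and where a whole thing is asked for, a point or a joint stands for the part that bears it (a point fixed in the world has none). Each returns a list of dicts, best first, with "confidence" (0 to 1); they miss things now and then, are a little off and sometimes report something else, mostly with a low value. They report only what shows in the picture. A call takes as long as a camera call.
- spot_in(query, camera): "uv" ([column, row] in pixels, amid what is visible of it).
The state is a dict: "t": time; "q": joint angles; "qd": joint speeds; "joint_efforts": joint torques, N m; "eef_pos": TCP position; "ee_rot": TCP orientation; "force": force on the tool from outside, world axes, zero at the start; "moment": the same for the moment, N m; "width": finger opening in m; "gripper_force": force on a finger pad.
Only numpy, scipy, OpenCV 4.12 (cv2) and the standard library are available. Lean on these libraries where they do the work, as an engineer would, in place of code of your own. Each camera call takes 0.05 s, during which the arm holds its last target. There are 200 camera calls.

TASK

Nest the two loose aluminium cups, one after the other, into the cup that stands on the cam lift table, so that all three make one upright stack; set them in, do not drop them. Then turn the cam lever up to the point of highest lift, where the lever stands straight up, and hold it there: a spring pulls it back, so the program finishes with the gripper still holding the lever. Leave the other things on the bench alone.

Things in the scene. Friction and masses are not known exactly. Their poses are not given: they have to be found in the camera images.
- cup_seated: upright tapered aluminium cup, standing from the start in the low collar on the lift table. All three are equal: 60 mm tall, outer diameter 34 mm at the foot, 56 at the rim, wall 2.5, inner floor 30 mm up (solid below), about 0.12 kg. Set into another it stands on that one's floor, 30 mm higher, and sticks out 30 mm above its rim; 3 mm play. Origin: centre of the underside, z up
- cup_a: upright tapered aluminium cup, loose on the bench. All three are equal: 60 mm tall, outer diameter 34 mm at the foot, 56 at the rim, wall 2.5, inner floor 30 mm up (solid below), about 0.12 kg. Set into another it stands on that one's floor, 30 mm higher, and sticks out 30 mm above its rim; 3 mm play. Origin: centre of the underside, z up
- cup_b: upright tapered aluminium cup, loose on the bench (either loose cup may go in first). All three are equal: 60 mm tall, outer diameter 34 mm at the foot, 56 at the rim, wall 2.5, inner floor 30 mm up (solid below), about 0.12 kg. Set into another it stands on that one's floor, 30 mm higher, and sticks out 30 mm above its rim; 3 mm play. Origin: centre of the underside, z up
- fixture: cam lift table, bolted down: steel foot plate 140 mm (x) by 120 (y) by 12, grey block on it, on top an aluminium lift table 110 by 120 mm that only moves up and down. Origin: underside of the plate, below the seat. y = direction of the lever's axis; arm and cam are on its +y side; at rest the arm points to its -x. Yaw up to 0.35 rad either way
- seat (a point): centre of the seat on the lift table's top face (where the seated cup stands), 75 mm above the bench with the lever down, 87 mm at full lift; around it a fixed collar 5 mm high, inner diameter 40 mm, outer 50 mm
- cam_lever (a joint): 0 = down at its stop, arm level, pointing to the fixture's -x (to the robot); grows as the handle swings up; 1.57 = arm straight up, highest lift; beyond, to 2.3, the handle goes over to +x and the table sinks again. Lift = 12 mm x sine. A damped spring pulls it back to 0 always: 2 N at the handle at first, 4 N at the top, plus a little for the load
- lever_handle (a point): round black handle bar on the lever's end, diameter 14 mm, level, along the fixture's y, free from 35 mm on the fixture's side to 28 mm on the outer side of its origin. Fixed to the flat steel arm, so it turns in the grip. Origin: on the bar's axis, 110 mm to +y of the seat's middle, 100 mm from the lever's axis; 45 mm above the bench at angle 0, 145 at 1.57
- cam_axis (a point): point on the lever's fixed turning axis, 45 mm above the bench, in the plane in which the handle's origin moves; the handle's origin goes round it at radius 100 mm
- slot_block: a bystander, to be left alone: steel slotted block 40 by 50 by 38 mm, origin under its centre
- pin_jar: a bystander, to be left alone: clear jar with black cap, diameter 48 mm, height 60 mm, origin under its centre
- loupe: a bystander, to be left alone: black loupe, diameter 38 mm, height 40 mm, origin under its centre

How it is judged:
By the outcome, as a careful person would: the job done as asked, in the order asked, and still so for the second after the job is handed in, while the arm keeps its last pose, push and grip.
It also fails if it takes over 72 s, if anything falls off the work surface, if the arm or the gripper's body presses on something with over 40 N, if the wrist force passes 120 N, or if a joint passes its speed limit or range.

## Working session

There is one attempt and no reset: what is moved stays moved. The work goes in short steps, Python scripts to look and compute and a shell command to move; the robot and the scene stay as the last step left them, time stands still between calls to the robot, and variables do not carry over. Pictures are saved under pics/ and viewed, at most 10 in all, crops included, and the job is handed in when it is done.

```bash
ls; mkdir -p pics; python3 - <<'E'
from station import *
import cv2,numpy as np
s=arm.get_state();print(s['t'],s['eef_pos'],s['ee_rot'],s['width'])
ims=[]
for c in ['scene','side']:
    im,d=grab_frame(c);ims.append(im);p=camera_params(c)
    np.savez(f'/tmp/{c}.npz',im=im,d=d,**p)
    for q in ['cup_a','cup_seated','fixture','seat','cam_lever','lever_handle','slot_block','pin_jar','loupe']:
        for r in spot_in(q,c)[:3]:
            if r['confidence']<.3: continue
            u,v=map(int,r['uv']);z=d[v,u]
            X=p['R'].T@(np.linalg.inv(p['mtx'])@[u,v,1]*z-p['t'])
            print(c,q,round(r['confidence'],2),u,v,X.round(3))
    cv2.imwrite(f'pics/{c}.png',im)
E
```

```text
pics
0.0 [0.18630295 0.64826288 0.22564346] [ 3.13994942e+00 -1.39523520e-04 -2.79917190e-01] 0.08787985461969834
scene cup_a 0.94 150 278 [ 0.574 -0.312  0.031]
scene cup_a 0.65 195 232 [ 0.435 -0.226  0.031]
scene cup_seated 0.6 336 245 [0.591 0.097 0.105]
scene fixture 0.79 338 277 [0.657 0.092 0.077]
scene seat 0.64 343 264 [0.622 0.108 0.077]
scene cam_lever 0.53 371 240 [0.525 0.193 0.046]
scene lever_handle 0.71 375 236 [0.518 0.203 0.052]
scene slot_block 0.57 272 211 [ 0.381 -0.035  0.036]
scene pin_jar 0.72 445 231 [0.506 0.381 0.039]
scene loupe 0.61 203 349 [ 0.774 -0.183  0.038]
scene loupe 0.5 369 239 [0.524 0.188 0.049]
scene loupe 0.47 192 233 [ 0.468 -0.225  0.059]
side cup_a 0.69 384 380 [ 0.585 -0.297  0.03 ]
side cup_seated 0.89 332 220 [0.598 0.065 0.123]
side seat 0.94 332 235 [0.6   0.07  0.084]
side cam_lever 0.57 288 229 [0.54  0.258 0.002]
side cam_lever 0.38 333 220 [0.601 0.068 0.121]
side lever_handle 0.79 292 231 [0.532 0.165 0.05 ]
side lever_handle 0.32 287 359 [ 0.446 -0.212  0.029]
side slot_block 0.57 226 311 [ 0.343 -0.857  0.651]
side pin_jar 0.84 260 203 [0.487 0.362 0.03 ]
```

View pics/scene.png

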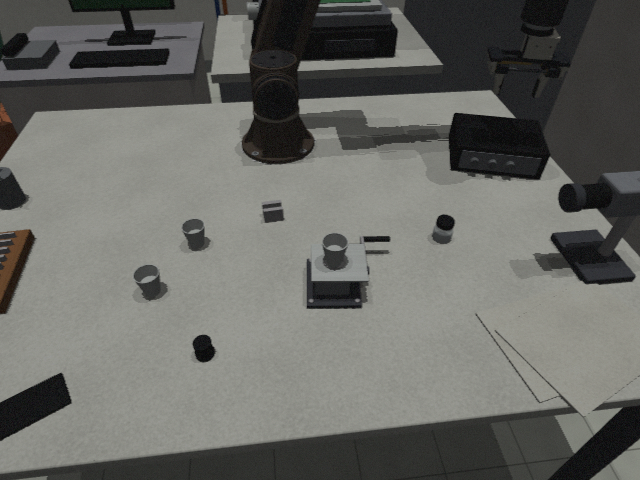

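View pics/side.png

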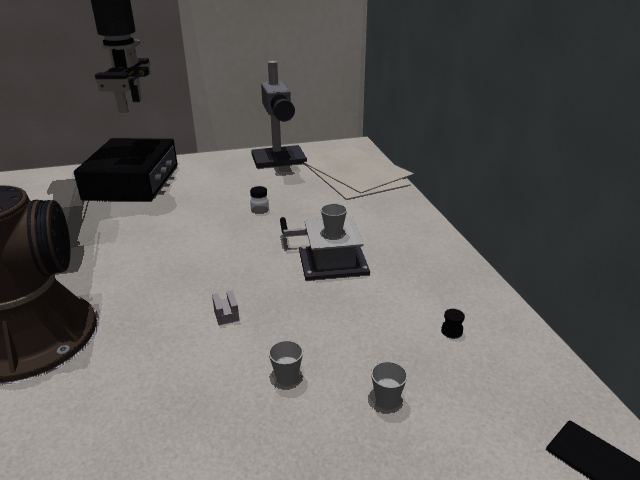

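The scene view shows loose cups at about (148,280) and (195,234), the fixture with the seated cup at (335,250) and the handle at (376,239). The slot block, jar and loupe lie clear of these. Next I refine the cup positions with rim fits.

```bash
cat > h.py <<'E'
import numpy as np
from scipy.optimize import least_squares
def cloud(im,d,p):
    v,u=np.nonzero(d>0);z=d[v,u]
    X=(np.linalg.inv(p['mtx'])@np.stack([u*z,v*z,z]))-np.reshape(p['t'],(3,1))
    return (p['R'].T@X).T
def cup(P,c,z0):
    """fit outer+inner cone surface: use rim band, annulus mid radius 26.7"""
    c=np.array(c,float)
    for r in (.05,.04,.036):
        Q=P[(np.hypot(*(P[:,:2]-c).T)<r)&(abs(P[:,2]-z0-.057)<.006)]
        f=least_squares(lambda x:np.hypot(*(Q[:,:2]-x).T)-.0265,c,loss='soft_l1',f_scale=.002)
        c=f.x
    return c.round(4),len(Q),np.abs(f.fun).mean().round(4),np.percentile(Q[:,2],97).round(4)
E
python3 - <<'E'
import numpy as np
from h import *
A=[]
for c in ['scene','side']:
    f=np.load(f'/tmp/{c}.npz');P=cloud(f['im'],f['d'],f);A.append(P)
    for n,c0,z in (('a',(.575,-.31),0),('b',(.44,-.22),0),('s',(.6,.07),.075)): print(c,n,cup(P,c0,z))
    # table top edges for yaw
    import cv2
    T=P[(abs(P[:,2]-.075)<.004)&(abs(P[:,0]-.6)<.1)&(abs(P[:,1]-.08)<.1)]
    print(len(T),cv2.minAreaRect((T[:,:2]*1000).astype(np.float32)))
    B=P[(abs(P[:,2]-.05)<.006)&(abs(P[:,0]-.53)<.05)&(abs(P[:,1]-.19)<.04)]
    print(len(B),B.mean(0) if len(B) else 0, cv2.minAreaRect((B[:,:2]*1000).astype(np.float32)) if len(B) else 0)
E
```

```text
scene a (array([ 0.5864, -0.3117]), 212, np.float64(0.0013), np.float64(0.0617))
scene b (array([ 0.4433, -0.2252]), 164, np.float64(0.0013), np.float64(0.0612))
scene s (array([0.61  , 0.0906]), 200, np.float64(0.0011), np.float64(0.136))
1640 ((611.8018188476562, 100.76956939697266), (119.94252014160156, 112.34734344482422), 83.98992156982422)
158 [0.52474203 0.19606485 0.04979426] ((548.2237548828125, 196.1116943359375), (62.61491012573242, 67.38347625732422), 83.98422241210938)
side a (array([ 0.5843, -0.3145]), 388, np.float64(0.001), np.float64(0.0608))
side b (array([ 0.4413, -0.2276]), 343, np.float64(0.001), np.float64(0.0608))
side s (array([0.6079, 0.0889]), 200, np.float64(0.0014), np.float64(0.1352))
1107 ((609.0545043945312, 99.716796875), (126.01445007324219, 110.16576385498047), 84.3037109375)
173 [0.53023793 0.17989963 0.04932574] ((537.5054931640625, 194.07203674316406), (53.26845932006836, 69.41908264160156), 0.07254673540592194)
```

```bash
cat >> h.py <<'E'
import sys
def go(*targets):
    from station import arm
    from scipy.spatial.transform import Rotation as R
    s=arm.get_state();p=s['eef_pos'];R0=R.from_euler('xyz',s['ee_rot'])
    print('t',s['t'],'at',p.round(4),s['ee_rot'].round(3),'w',s['width'],'F',s['force'].round(1),'q6',s['q'][5].round(2))
    for x,y,z,yaw in targets:
        print((x,y,z),(R0.inv().apply(np.array([x,y,z])-p)*1000).round(1),(R0.inv()*R.from_euler('xyz',[np.pi,0,yaw])).as_rotvec().round(3))
E
python3 -c "
from h import *
go((.5,.3,.26,-1.676),(.56,.1,.28,-1.676),(.443,-.226,.2,-1.676))"
```

```text
t 1.0 at [0.1864 0.6487 0.2266] [-3.142 -0.    -0.28 ] w 0.0876405885231686 F [-0.3  0.8 -0.3] q6 -0.29
(0.5, 0.3, 0.26) [397.7 248.6 -33.4] [-0.    -0.     1.396]
(0.56, 0.1, 0.28) [510.6 424.2 -53.4] [-0.    -0.     1.396]
(0.443, -0.226, 0.2) [488.1 769.9  26.6] [-0.    -0.     1.396]
```

```bash
python3 -m jog '[[[398,249,-33,0,0,1.396,87],[398,249,-33,0,0,1.396,87],[398,249,-33,0,0,1.396,87],[398,249,-33,0,0,1.396,87],[398,249,-33,0,0,1.396,87],[398,249,-33,0,0,1.396,87],[398,249,-33,0,0,1.396,87],[398,249,-33,0,0,1.396,87],[511,424,-53,0,0,1.396,87],[511,424,-53,0,0,1.396,87],[511,424,-53,0,0,1.396,87],[511,424,-53,0,0,1.396,87],[511,424,-53,0,0,1.396,87],[511,424,-53,0,0,1.396,87]]]'
python3 - <<'E'
from h import *
from station import *
import cv2
p=camera_params('wrist');im,d=grab_frame('wrist');cv2.imwrite('pics/w1.png',im)
np.savez('/tmp/w1.npz',im=im,d=d,**p)
P=cloud(im,d,p);print(cup(P,(.609,.09),.075))
T=P[(abs(P[:,2]-.075)<.004)&(abs(P[:,0]-.6)<.1)&(abs(P[:,1]-.08)<.1)]
print(len(T),cv2.minAreaRect((T[:,:2]*1000).astype(np.float32)))
B=P[(abs(P[:,2]-.05)<.004)&(abs(P[:,0]-.53)<.07)&(abs(P[:,1]-.2)<.06)]
if len(B): print(len(B),B[:,:2].min(0),B[:,:2].max(0),cv2.minAreaRect((B[:,:2]*1000).astype(np.float32)))
for r in spot_in('lever_handle','wrist'): print(r)
go((.443,-.226,.2,-1.676))
E
```

```text
t: 2.75
eef_pos: [0.5603, 0.1005, 0.2795]
ee_rot: [3.142, 0.0, -1.676]
force: [-0.1, -0.6, 0.4]
width: 0.087
gripper_force: 0.0
(array([0.6088, 0.0912]), 966, np.float64(0.0011), np.float64(0.1353))
9482 ((610.5825805664062, 102.04010009765625), (120.09461975097656, 110.10904693603516), 84.00293731689453)
881 [0.51206251 0.16377153] [0.5619273  0.23548674] ((539.2550659179688, 199.57981872558594), (67.31151580810547, 50.90546798706055), 84.32807159423828)
{'uv': [364.1, 270.5], 'confidence': 0.65}
{'uv': [291.6, 198.6], 'confidence': 0.2}
t 2.85 at [0.5602 0.101  0.2794] [ 3.141  0.    -1.675] w 0.08681734006924703 F [-0.   0.7 -0.4] q6 -0.63
(0.443, -0.226, 0.2) [337.4  82.7  79.4] [0.    0.    0.001]
```

View pics/w1.png

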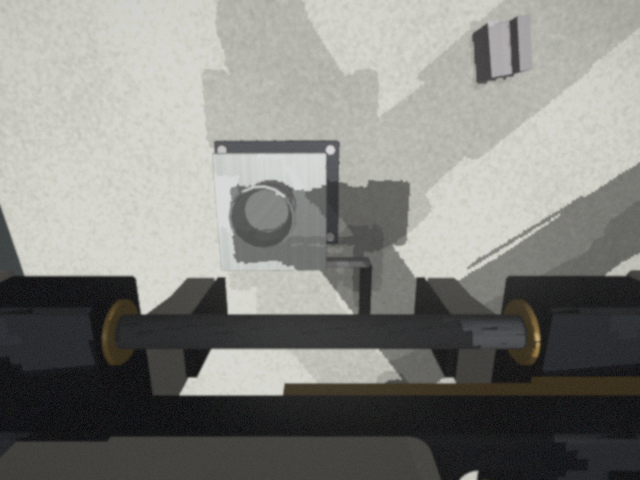

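The wrist view shows the table with the seated cup at (262,213), the lever arm at (345,262) and the black handle bar at (365,290). Fixture yaw is about -6°. Next I go over cup b.

```bash
python3 -m jog '[[[337,83,60,0,0,0,87],[337,83,60,0,0,0,87],[337,83,60,0,0,0,87],[337,83,60,0,0,0,87],[337,83,60,0,0,0,87],[337,83,60,0,0,0,87],[337,83,60,0,0,0,87],[337,83,60,0,0,0,87]]]'
cat >> h.py <<'E'
def look(c0,z0,n=None):
    from station import camera_params,grab_frame
    import cv2
    p=camera_params('wrist');im,d=grab_frame('wrist')
    if n: cv2.imwrite(f'pics/{n}.png',im)
    P=cloud(im,d,p);r=cup(P,c0,z0);print(r);return r[0]
E
python3 - <<'E'
from h import *
c=look((.4425,-.226),0)
go((*c,.12,-1.676),(*c,.041,-1.676))
E
```

```text
t: 3.85
eef_pos: [0.443, -0.2258, 0.2196]
ee_rot: [-3.141, 0.0, -1.675]
force: [0.7, 0.4, 0.8]
width: 0.087
gripper_force: 0.0
(array([ 0.4426, -0.2253]), 870, np.float64(0.0011), np.float64(0.0604))
t 3.9 at [ 0.4432 -0.2255  0.2198] [-3.141  0.    -1.675] w 0.08658692540248518 F [-0.7  0.3 -0.1] q6 -0.03
(np.float64(0.4426), np.float64(-0.2253), 0.12) [-0.1  0.7 99.8] [-0.     0.     0.001]
(np.float64(0.4426), np.float64(-0.2253), 0.041) [-1.000e-01  7.000e-01  1.788e+02] [-0.     0.     0.001]
```

```bash
python3 -m jog '[[[0,1,50,0,0,0,87],[0,1,100,0,0,0,87],[0,1,140,0,0,0,87],[0,1,165,0,0,0,87],[0,1,179,0,0,0,87],[0,1,179,0,0,0,87],[0,1,179,0,0,0,40],[0,1,179,0,0,0,40],[0,1,179,0,0,0,40],[0,1,179,0,0,0,40],[0,1,179,0,0,0,40],[0,1,179,0,0,0,40]]]' 20
```

```text
t: 5.4
eef_pos: [0.442, -0.2264, 0.0409]
ee_rot: [-3.141, -0.0, -1.676]
force: [0.3, -0.1, 5.3]
width: 0.0534
gripper_force: 20.0
```

```bash
python3 -m jog '[[[0,0,-20,0,0,0,40],[0,0,-60,0,0,0,40],[0,0,-110,0,0,0,40],[0,0,-160,0,0,0,40],[0,0,-200,0,0,0,40],[0,0,-200,0,0,0,40]]]'
python3 - <<'E'
from h import *
c=look((.442,-.2264),.2,'w2')
go((.609,.0905,.241,-1.676))
E
```

```text
t: 6.15
eef_pos: [0.4429, -0.2265, 0.2435]
ee_rot: [-3.136, -0.0, -1.676]
force: [0.5, 0.2, -3.5]
width: 0.0536
gripper_force: 20.0
(array([ 0.4432, -0.2258]), 4198, np.float64(0.0017), np.float64(0.2626))
t 6.2 at [ 0.4418 -0.2261  0.2412] [-3.140e+00  1.000e-03 -1.676e+00] w 0.053395356676230146 F [-0.2  0.6 -2.8] q6 -0.03
(0.609, 0.0905, 0.241) [-332.4 -133.     0.6] [-0.002  0.001 -0.   ]
```

View pics/w2.png

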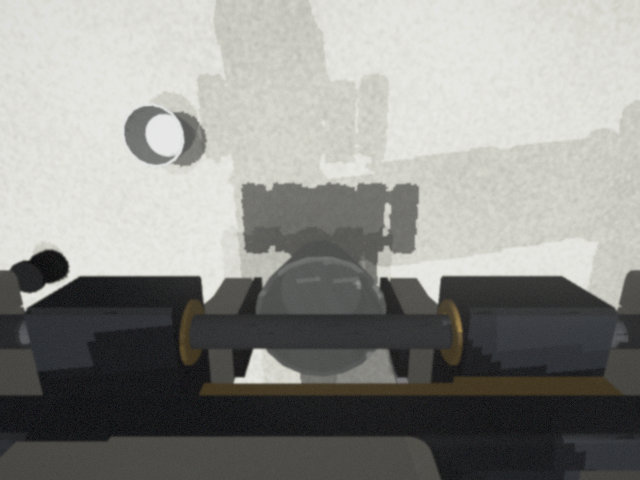

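The cup hangs level and centred in the grip: rim at (320,315), with the other cup at (155,135). Carrying it to the seat.

```bash
python3 -m jog '[[[-30,-12,0,0,0,0,40],[-80,-32,0,0,0,0,40],[-135,-54,0,0,0,0,40],[-190,-76,0,0,0,0,40],[-245,-98,0,0,0,0,40],[-295,-118,0,0,0,0,40],[-322,-129,0,0,0,0,40],[-332,-133,0,0,0,0,40],[-332,-133,0,0,0,0,40],[-332,-133,0,0,0,0,40]]]'
cat > chk.py <<'E'
from h import *
from station import *
import sys
z1,z2=map(float,sys.argv[1:])  # underside z of held, seated
for c in ['scene','side']:
    im,d=grab_frame(c);P=cloud(im,d,camera_params(c))
    print(c,cup(P,(.609,.0905),z1),cup(P,(.609,.0905),z2))
E
python3 chk.py .2 .075; python3 -c "
from h import *
go((.609,.0905,.146,-1.676))"
```

```text
t: 7.45
eef_pos: [0.6081, 0.0888, 0.2404]
ee_rot: [3.141, -0.0, -1.677]
force: [-0.1, -0.1, -0.8]
width: 0.0538
gripper_force: 20.0
scene (array([0.6242, 0.0859]), 62, np.float64(0.0013), np.float64(0.2628)) (array([0.61  , 0.0909]), 203, np.float64(0.0011), np.float64(0.1359))
side (array([0.6072, 0.0873]), 273, np.float64(0.0021), np.float64(0.2612)) (array([0.6079, 0.0887]), 199, np.float64(0.0014), np.float64(0.1353))
t 7.55 at [0.6083 0.0889 0.2409] [-3.141  0.    -1.677] w 0.053596921156322475 F [ 0.4 -0.7 -1.2] q6 -0.57
(0.609, 0.0905, 0.146) [-1.7 -0.5 94.9] [-0.     0.    -0.001]
```

```bash
python3 -m jog '[[[-1.5,-0.5,20,0,0,0,40],[-1.5,-0.5,45,0,0,0,40],[-1.5,-0.5,65,0,0,0,40],[-1.5,-0.5,80,0,0,0,40],[-1.5,-0.5,87,0,0,0,40],[-1.5,-0.5,91,0,0,0,40],[-1.5,-0.5,93,0,0,0,40],[-1.5,-0.5,93,0,0,0,40],[-1.5,-0.5,93,0,0,0,40]]]'
```

```text
t: 8.68
eef_pos: [0.6095, 0.0916, 0.148]
ee_rot: [-3.141, 0.0, -1.676]
force: [-0.2, 0.1, -1.1]
width: 0.0536
gripper_force: 20.0
```

```bash
python3 -m jog '[[[0,0,1,0,0,0,40],[0,0,1,0,0,0,40],[0,0,1.5,0,0,0,40],[0,0,1.5,0,0,0,40],[0,0,1.5,0,0,0,40]]]'; python3 chk.py .105 .075
```

```text
t: 9.3
eef_pos: [0.6093, 0.0914, 0.146]
ee_rot: [3.142, -0.0, -1.676]
force: [0.0, -0.8, -1.5]
width: 0.0537
gripper_force: 20.0
scene (array([0.6256, 0.0885]), 47, np.float64(0.001), np.float64(0.1668)) (array([0.6088, 0.0912]), 93, np.float64(0.0019), np.float64(0.1364))
side (array([0.6083, 0.0897]), 251, np.float64(0.0021), np.float64(0.1664)) (array([0.6081, 0.0911]), 162, np.float64(0.0026), np.float64(0.137))
```

```bash
python3 -m jog '[[[0,0,0.5,0,0,0,40],[0,0,0.5,0,0,0,40],[0,0,1,0,0,0,40],[0,0,1,0,0,0,40]]]'; python3 -m jog '[[[0,0,0.5,0,0,0,40],[0,0,0.5,0,0,0,40],[0,0,1,0,0,0,40],[0,0,1,0,0,0,40]]]'
```

```text
t: 9.9
eef_pos: [0.6095, 0.0915, 0.1458]
ee_rot: [-3.141, 0.0, -1.676]
force: [-1.9, 1.2, 4.6]
width: 0.0538
gripper_force: 20.0
t: 10.4
eef_pos: [0.6097, 0.0915, 0.1457]
ee_rot: [-3.14, 0.0, -1.675]
force: [-4.8, 0.1, 10.9]
width: 0.0535
gripper_force: 20.0
```

```bash
python3 -m jog '[[[0,0,-1.5,0,0,0,40],[0,0,-1.5,0,0,0,40],[0,0,-1.5,0,0,0,56],[0,0,-1.5,0,0,0,60],[0,0,-1.5,0,0,0,87],[0,0,-1.5,0,0,0,87],[0,0,-1.5,0,0,0,87],[0,0,-30,0,0,0,87],[0,0,-80,0,0,0,87],[0,0,-120,0,0,0,87],[0,0,-120,0,0,0,87]]]'
python3 - <<'E'
from h import *
look((.609,.0905),.105)
go((.585,-.3125,.2,-1.676))
E
```

```text
t: 11.78
eef_pos: [0.611, 0.0919, 0.2682]
ee_rot: [-3.135, 0.003, -1.676]
force: [0.7, 0.0, -0.4]
width: 0.0873
gripper_force: 0.0
(array([0.6099, 0.0924]), 1267, np.float64(0.0011), np.float64(0.1652))
t 11.825 at [0.6099 0.0917 0.2657] [-3.139e+00  2.000e-03 -1.676e+00] w 0.08683753430560802 F [-0.   0.1 -1.2] q6 -0.57
(0.585, -0.3125, 0.2) [404.7 -17.4  65. ] [-0.003  0.002  0.   ]
```

```bash
python3 -m jog '[[[60,-3,0,0,0,0,87],[405,-17,45,0,0,0,87],[405,-17,45,0,0,0,87],[405,-17,45,0,0,0,87],[405,-17,45,0,0,0,87],[405,-17,45,0,0,0,87],[405,-17,45,0,0,0,87],[405,-17,45,0,0,0,87],[405,-17,45,0,0,0,87],[405,-17,45,0,0,0,87]]]'
python3 - <<'E'
from h import *
c=look((.585,-.3125),0)
go((*c,.041,-1.676))
E
```

```text
t: 13.08
eef_pos: [0.584, -0.3121, 0.219]
ee_rot: [3.141, 0.0, -1.675]
force: [0.0, 0.8, -0.4]
width: 0.087
gripper_force: 0.0
(array([ 0.5858, -0.3123]), 882, np.float64(0.0011), np.float64(0.0604))
t 13.125 at [ 0.5841 -0.312   0.2192] [-3.141  0.    -1.674] w 0.08750418457388312 F [-0.3  0.7  0.1] q6 0.09
(np.float64(0.5858), np.float64(-0.3123), 0.041) [ 1.000e-01 -1.700e+00  1.782e+02] [-0.     0.     0.002]
```

```bash
python3 -m jog '[[[0,-1.5,50,0,0,0,87],[0,-1.5,100,0,0,0,87],[0,-1.5,140,0,0,0,87],[0,-1.5,165,0,0,0,87],[0,-1.5,178,0,0,0,87],[0,-1.5,178,0,0,0,87],[0,-1.5,178,0,0,0,40],[0,-1.5,178,0,0,0,40],[0,-1.5,178,0,0,0,40],[0,-1.5,178,0,0,0,40],[0,-1.5,178,0,0,0,40],[0,-1.5,178,0,0,0,40],[0,-1.5,160,0,0,0,40],[0,-1.5,110,0,0,0,40],[0,-1.5,60,0,0,0,40],[0,-1.5,10,0,0,0,40],[0,-1.5,-40,0,0,0,40],[0,-1.5,-40,0,0,0,40]]]' 20
python3 - <<'E'
from h import *
look((.5858,-.312),.222)
go((.6095,.0915,.261,-1.676))
E
```

```text
t: 15.38
eef_pos: [0.5871, -0.3142, 0.2653]
ee_rot: [-3.133, -0.002, -1.675]
force: [0.1, -0.4, -1.8]
width: 0.0546
gripper_force: 20.0
(array([ 0.5874, -0.3134]), 4065, np.float64(0.0017), np.float64(0.284))
t 15.425 at [ 0.586  -0.3134  0.2621] [-3.137 -0.    -1.676] w 0.05424754597394603 F [-0.1  0.3 -1.8] q6 0.09
(0.6095, 0.0915, 0.261) [-405.1   19.1    0.8] [-0.005 -0.     0.   ]
```

```bash
python3 -m jog '[[[-30,1,0,0,0,0,40],[-85,4,0,0,0,0,40],[-140,7,0,0,0,0,40],[-195,9,0,0,0,0,40],[-250,12,0,0,0,0,40],[-305,14,0,0,0,0,40],[-355,17,0,0,0,0,40],[-390,18,0,0,0,0,40],[-405,19,0,0,0,0,40],[-405,19,0,0,0,0,40],[-405,19,0,0,0,0,40],[-405,19,0,0,0,0,40]]]'
python3 chk.py .222 .105;python3 -c "
from h import *
go((.6095,.0915,.178,-1.676))"
```

```text
t: 16.92
eef_pos: [0.6087, 0.0904, 0.259]
ee_rot: [3.141, -0.0, -1.677]
force: [-0.1, -0.7, -1.5]
width: 0.0544
gripper_force: 20.0
scene (array([0.6261, 0.0881]), 66, np.float64(0.0009), np.float64(0.2848)) (array([0.6103, 0.0922]), 207, np.float64(0.0011), np.float64(0.1657))
side (array([0.6084, 0.0884]), 181, np.float64(0.0025), np.float64(0.2839)) (array([0.6082, 0.0903]), 206, np.float64(0.0013), np.float64(0.1653))
t 17.025 at [0.6088 0.0906 0.2591] [-3.142  0.    -1.677] w 0.05420077080648983 F [-0.4 -0.6 -1.3] q6 -0.57
(0.6095, 0.0915, 0.178) [-1.  -0.6 81.1] [-0.     0.    -0.001]
```

```bash
python3 -m jog '[[[-1.5,-0.5,20,0,0,0,40],[-1.5,-0.5,42,0,0,0,40],[-1.5,-0.5,60,0,0,0,40],[-1.5,-0.5,72,0,0,0,40],[-1.5,-0.5,77,0,0,0,40],[-1.5,-0.5,79,0,0,0,40],[-1.5,-0.5,80,0,0,0,40],[-1.5,-0.5,80,0,0,0,40],[-1.5,-0.5,80,0,0,0,40]]]'; python3 -m jog '[[[0,0,1,0,0,0,40],[0,0,1,0,0,0,40],[0,0,1,0,0,0,40]]]';python3 -m jog '[[[0,0,1,0,0,0,40],[0,0,1,0,0,0,40],[0,0,1,0,0,0,40]]]'
```

```text
t: 18.15
eef_pos: [0.6096, 0.093, 0.1794]
ee_rot: [-3.141, 0.0, -1.676]
force: [0.0, 0.0, -1.3]
width: 0.0542
gripper_force: 20.0
t: 18.52
eef_pos: [0.6095, 0.0929, 0.178]
ee_rot: [3.142, 0.0, -1.676]
force: [0.3, -0.8, -1.3]
width: 0.0543
gripper_force: 20.0
t: 18.9
eef_pos: [0.6095, 0.0929, 0.177]
ee_rot: [3.142, -0.0, -1.676]
force: [-0.3, -0.7, -1.5]
width: 0.0542
gripper_force: 20.0
```

```bash
python3 -m jog '[[[0,0,0.8,0,0,0,40],[0,0,0.8,0,0,0,40],[0,0,0.8,0,0,0,40]]]'; python3 -m jog '[[[0,0,0.6,0,0,0,40],[0,0,0.6,0,0,0,40],[0,0,0.6,0,0,0,40]]]'
```

```text
t: 19.27
eef_pos: [0.6096, 0.093, 0.1765]
ee_rot: [-3.141, 0.0, -1.676]
force: [-0.3, 0.1, 1.7]
width: 0.0545
gripper_force: 20.0
t: 19.65
eef_pos: [0.6098, 0.093, 0.1764]
ee_rot: [-3.141, 0.0, -1.676]
force: [-1.5, 0.2, 5.6]
width: 0.0544
gripper_force: 20.0
```

Seated: it made contact at 0.1765. Releasing and rising.

```bash
python3 -m jog '[[[0,0,-0.7,0,0,0,40],[0,0,-0.7,0,0,0,40],[0,0,-0.7,0,0,0,56],[0,0,-0.7,0,0,0,60],[0,0,-0.7,0,0,0,87],[0,0,-0.7,0,0,0,87],[0,0,-0.7,0,0,0,87],[0,0,-30,0,0,0,87],[0,0,-70,0,0,0,87],[0,0,-90,0,0,0,87],[0,0,-90,0,0,0,87]]]'
python3 - <<'E'
from h import *
look((.609,.0905),.135)
# handle from stored wrist cloud in the fixture frame
f=np.load('/tmp/w1.npz');P=cloud(f['im'],f['d'],f)
a=-.105;ex=np.array([np.cos(a),np.sin(a)]);ey=np.array([-np.sin(a),np.cos(a)])
Q=P[:,:2]-[.609,.0905];X=np.c_[Q@ex,Q@ey,P[:,2]]
B=X[(X[:,2]>.045)&(X[:,2]<.056)&(X[:,1]>.07)&(X[:,1]<.15)&(X[:,0]<-.05)]
for lo in np.arange(.07,.15,.01):
    b=B[(B[:,1]>=lo)&(B[:,1]<lo+.01)]
    if len(b): print(lo.round(2),len(b),b[:,0].min().round(4),b[:,0].max().round(4),np.median(b[:,0]).round(4),b[:,2].max().round(4))
go((.53,.21,.2663,-1.676))
E
```

```text
t: 21.02
eef_pos: [0.6103, 0.0932, 0.2675]
ee_rot: [-3.138, 0.002, -1.676]
force: [0.7, 0.1, 0.2]
width: 0.087
gripper_force: 0.0
(array([0.6099, 0.0938]), 1591, np.float64(0.0011), np.float64(0.1952))
0.07 233 -0.1055 -0.0552 -0.084 0.0541
0.08 101 -0.106 -0.0934 -0.0986 0.0521
0.09 99 -0.1065 -0.0928 -0.0992 0.0532
0.1 97 -0.1055 -0.0929 -0.0992 0.0528
0.11 95 -0.1061 -0.0932 -0.0987 0.0526
0.12 91 -0.1064 -0.0934 -0.099 0.0521
0.13 31 -0.1064 -0.0936 -0.099 0.0524
t 21.075 at [0.6095 0.093  0.266 ] [-3.141e+00  1.000e-03 -1.676e+00] w 0.08723283317951562 F [-0.5 -0.   0.3] q6 -0.57
(0.53, 0.21, 0.2663) [-108.    91.4   -0.3] [-0.001  0.001  0.   ]
```

```bash
python3 -c "
from h import *
go((.5221,.2153,.2,-1.676),(.5221,.2153,.026,-1.676))"
python3 -m jog '[[[-113,74,0,0,0,0,50],[-113,74,0,0,0,0,50],[-113,74,0,0,0,0,50],[-113,74,66,0,0,0,50],[-113,74,120,0,0,0,50],[-113,74,120,0,0,0,50],[-113,74,120,0,0,0,50]]]'
python3 - <<'E'
from h import *
from station import *
import cv2
p=camera_params('wrist');im,d=grab_frame('wrist');cv2.imwrite('pics/w3.png',im)
P=cloud(im,d,p)
a=-.105;ex=np.array([np.cos(a),np.sin(a)]);ey=np.array([-np.sin(a),np.cos(a)])
Q=P[:,:2]-[.609,.0905];X=np.c_[Q@ex,Q@ey,P[:,2]]
B=X[(X[:,2]>.045)&(X[:,2]<.056)&(X[:,1]>.085)&(X[:,1]<.15)&(X[:,0]<-.07)&(X[:,0]>-.13)]
print(len(B),B[:,0].min(),B[:,0].max(),B[:,1].max())
go((.5221,.2153,.026,-1.676))
E
```

```text
t 21.075 at [0.6095 0.093  0.266 ] [-3.141e+00  1.000e-03 -1.676e+00] w 0.08723283317951562 F [-0.5 -0.   0.3] q6 -0.57
(0.5221, 0.2153, 0.2) [-112.3   99.8   66. ] [-0.001  0.001  0.   ]
(0.5221, 0.2153, 0.026) [-112.2  100.   240. ] [-0.001  0.001  0.   ]
t: 21.95
eef_pos: [0.5489, 0.2132, 0.1472]
ee_rot: [-3.14, 0.0, -1.676]
force: [-0.3, -0.6, 1.5]
width: 0.0498
gripper_force: 0.0
1362 -0.10661766148648406 -0.09274717099899482 0.1389781029154814
t 22.0 at [0.5493 0.2136 0.1481] [-3.139e+00  2.000e-03 -1.676e+00] w 0.050304674881937565 F [-0.6 -0.5  0.6] q6 -0.81
(0.5221, 0.2153, 0.026) [  1.4  27.6 122. ] [-0.003  0.002  0.   ]
```

View pics/w3.png

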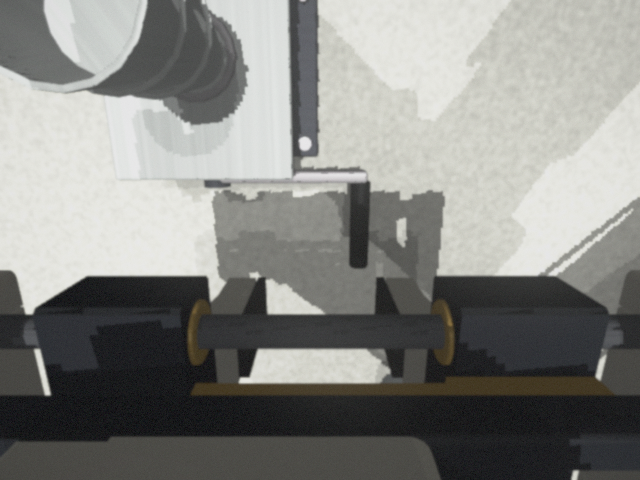

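The wrist view shows the three-cup stack at top left, the lever arm at (335,176) and the free bar at (358,220). Next I shift over it, descend and grip.

```bash
python3 -m jog '[[[1.5,27.5,10,0,0,0,50],[1.5,27.5,10,0,0,0,50],[1.5,27.5,50,0,0,0,50],[1.5,27.5,85,0,0,0,50],[1.5,27.5,110,0,0,0,50],[1.5,27.5,121,0,0,0,50],[1.5,27.5,121,0,0,0,50],[1.5,27.5,121,0,0,0,50],[1.5,27.5,121,0,0,0,5],[1.5,27.5,121,0,0,0,5],[1.5,27.5,121,0,0,0,5],[1.5,27.5,121,0,0,0,5],[1.5,27.5,121,0,0,0,5],[1.5,27.5,121,0,0,0,5]]]' 25; python3 -c "
from h import *
go((.5221,.2153,.026,-1.676))"
```

```text
t: 23.75
eef_pos: [0.5213, 0.2144, 0.0249]
ee_rot: [-3.14, 0.0, -1.676]
force: [5.6, -3.4, -1.5]
width: 0.013
gripper_force: 25.0
t 23.75 at [0.5213 0.2144 0.0249] [-3.14   0.    -1.676] w 0.012958079508888323 F [ 5.6 -3.4 -1.5] q6 -0.84
(0.5221, 0.2153, 0.026) [-0.9 -0.7 -1.1] [-0.002  0.     0.   ]
```

```bash
python3 -m jog '[[[0,-0.1,-5.2,0,0,0,5],[0,-0.6,-10.5,0,0,0,5],[0,-1.2,-15.6,0,0,0,5],[0,-2.2,-20.8,0,0,0,5],[0,-3.4,-25.9,0,0,0,5],[0,-4.9,-30.9,0,0,0,5],[0,-6.6,-35.8,0,0,0,5],[0,-8.6,-40.7,0,0,0,5],[0,-10.9,-45.4,0,0,0,5],[0,-13.4,-50,0,0,0,5],[0,-16.1,-54.5,0,0,0,5],[0,-19.1,-58.8,0,0,0,5],[0,-22.3,-62.9,0,0,0,5],[0,-25.7,-66.9,0,0,0,5],[0,-29.3,-70.7,0,0,0,5],[0,-29.3,-70.7,0,0,0,5]]]'
cat > lev.py <<'E'
from h import *
from station import *
import cv2
s=arm.get_state();a=-.105;ex=np.array([np.cos(a),np.sin(a)]);ey=np.array([-np.sin(a),np.cos(a)])
q=s['eef_pos'][:2]-[.609,.0905];x,z=q@ex,s['eef_pos'][2]+.019-.045
print('grip fx',x.round(4),'fy',(q@ey).round(4),'dz',z.round(4),'ang',np.arctan2(z,-x-0).round(3),'r',np.hypot(x,z).round(4),s['width'],s['force'].round(1))
for c in ['scene','side']:
    im,d=grab_frame(c);cv2.imwrite(f'pics/l_{c}.png',im);P=cloud(im,d,camera_params(c))
    Q=P[:,:2]-[.609,.0905];X=np.c_[Q@ex,Q@ey,P[:,2]]
    T=X[(abs(X[:,0])<.05)&(abs(X[:,1])<.055)&(np.hypot(X[:,0],X[:,1])>.035)&(abs(X[:,2]-.081)<.012)]
    print(c,'table z',np.median(T[:,2]).round(4),cup(P,(.609,.0915),.135+np.median(T[:,2])-.075))
E
python3 lev.py
```

```text
t: 25.75
eef_pos: [0.5467, 0.2117, 0.0961]
ee_rot: [3.138, -0.0, -1.676]
force: [-14.9, 7.7, 5.1]
width: 0.0136
gripper_force: 25.0
grip fx -0.0746 fy 0.114 dz 0.0701 ang 0.754 r 0.1024 0.013609872773072289 [-14.9   7.7   5.1]
scene table z 0.0824 (array([0.6103, 0.0936]), 240, np.float64(0.0012), np.float64(0.2035))
side table z 0.0819 (array([0.6085, 0.0916]), 226, np.float64(0.0014), np.float64(0.2028))
```

```bash
python3 -m jog '[[[0,0,0,0,0,0,5],[0,0,0,0,0,0,5],[0,-3.2,-3,0,0,0,5],[0,-6.4,-5.9,0,0,0,5],[0,-9.9,-8.6,0,0,0,5],[0,-13.4,-11.2,0,0,0,5],[0,-17,-13.6,0,0,0,5],[0,-20.7,-15.9,0,0,0,5],[0,-24.5,-17.9,0,0,0,5],[0,-28.4,-19.9,0,0,0,5],[0,-28.4,-19.9,0,0,0,5]]]' 40; python3 lev.py
```

```text
t: 27.22
eef_pos: [0.5752, 0.2088, 0.1187]
ee_rot: [3.139, 0.0, -1.675]
force: [-21.1, 5.3, 24.6]
width: 0.0126
gripper_force: 40.0
grip fx -0.046 fy 0.1141 dz 0.0927 ang 1.11 r 0.1035 0.012619217509116643 [-21.1   5.3  24.6]
scene table z 0.085 (array([0.6103, 0.0937]), 239, np.float64(0.0012), np.float64(0.2057))
side table z 0.0846 (array([0.6085, 0.0913]), 237, np.float64(0.0014), np.float64(0.2055))
```

```bash
python3 -c "
import cv2
a=cv2.imread('pics/l_side.png')[150:300,230:420];b=cv2.imread('pics/l_scene.png')[140:330,260:460]
cv2.imwrite('pics/c1.png',cv2.hconcat([cv2.resize(a,(400,316)),cv2.resize(b,(333,316))]))"
```

```text
(no output)
```

View pics/c1.png

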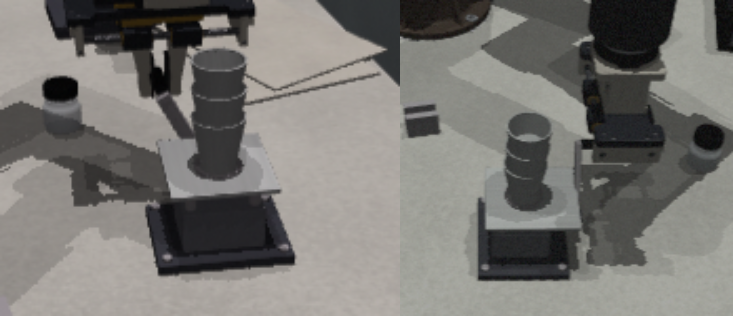

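The crop shows the stack upright and the lever at about 65° in the grip. The force is radial, so the bar has slipped a few mm down in the pads; I will ease the tool outward.

```bash
python3 -m jog '[[[0,0.7,-1.5,0,0,0,5],[0,1.4,-3,0,0,0,5],[0,1.4,-3,0,0,0,5],[0,1.4,-3,0,0,0,5]]]' 30; python3 lev.py
```

```text
t: 27.82
eef_pos: [0.5757, 0.2086, 0.119]
ee_rot: [3.141, -0.0, -1.675]
force: [-7.3, 3.8, 4.2]
width: 0.0133
gripper_force: 30.0
grip fx -0.0455 fy 0.114 dz 0.093 ang 1.116 r 0.1035 0.013276065184970291 [-7.3  3.8  4.2]
scene table z 0.0852 (array([0.6103, 0.0935]), 238, np.float64(0.0011), np.float64(0.2059))
side table z 0.0847 (array([0.6084, 0.0917]), 236, np.float64(0.0015), np.float64(0.2056))
```

```bash
python3 -m jog '[[[0,-3.1,-1.5,0,0,0,5],[0,-6.3,-3,0,0,0,5],[0,-9.5,-4.3,0,0,0,5],[0,-12.8,-5.5,0,0,0,5],[0,-16.1,-6.5,0,0,0,5],[0,-19.5,-7.5,0,0,0,5],[0,-22.9,-8.3,0,0,0,5],[0,-26.3,-9.1,0,0,0,5],[0,-29.7,-9.7,0,0,0,5],[0,-33.2,-10.2,0,0,0,5],[0,-33.2,-10.2,0,0,0,5],[0,-33.2,-10.2,0,0,0,5]]]' 30; python3 lev.py
```

```text
t: 29.42
eef_pos: [0.6087, 0.2048, 0.1294]
ee_rot: [3.141, -0.001, -1.676]
force: [-7.1, 1.9, 5.8]
width: 0.0129
gripper_force: 30.0
grip fx -0.0123 fy 0.1136 dz 0.1034 ang 1.452 r 0.1041 0.012907394463012733 [-7.1  1.9  5.8]
scene table z 0.0862 (array([0.6104, 0.0936]), 246, np.float64(0.0012), np.float64(0.2071))
side table z 0.0859 (array([0.6082, 0.0918]), 233, np.float64(0.0014), np.float64(0.2067))
```

```bash
python3 -m jog '[[[0,-3,-0.5,0,0,0,5],[0,-6,-0.8,0,0,0,5],[0,-9,-1.1,0,0,0,5],[0,-12,-1.3,0,0,0,5],[0,-12.5,-1.3,0,0,0,5],[0,-12.5,-1.3,0,0,0,5],[0,-12.5,-1.3,0,0,0,5],[0,-12.5,-1.3,0,0,0,5]]]' 30; python3 lev.py; python3 - <<'E'
import cv2
a=cv2.imread('pics/l_side.png')[150:300,230:420];b=cv2.imread('pics/l_scene.png')[140:330,260:460]
cv2.imwrite('pics/c2.png',cv2.hconcat([cv2.resize(a,(400,316)),cv2.resize(b,(333,316))]))
from h import *
from station import *
import numpy as np
p=camera_params('wrist');im,d=grab_frame('wrist');P=cloud(im,d,p)
a=-.105;ex=np.array([np.cos(a),np.sin(a)]);ey=np.array([-np.sin(a),np.cos(a)])
for c in ('wrist','side'):
    p=camera_params(c);im,d=grab_frame(c);P=cloud(im,d,p)
    Q=P[:,:2]-[.609,.0905];X=np.c_[Q@ex,Q@ey,P[:,2]]
    for lo in (.095,.11,.125,.14):   # lever arm band, y 62..90, fingers begin >.1
        B=X[(X[:,2]>lo)&(X[:,2]<lo+.015)&(X[:,1]>.062)&(X[:,1]<.092)&(abs(X[:,0])<.06)]
        if len(B): print(c,lo,len(B),np.percentile(B[:,0],[5,50,95]).round(4))
E
```

```text
t: 30.52
eef_pos: [0.6212, 0.2034, 0.1308]
ee_rot: [3.141, -0.001, -1.676]
force: [-6.4, 2.4, 5.1]
width: 0.0135
gripper_force: 30.0
grip fx 0.0003 fy 0.1135 dz 0.1048 ang 1.573 r 0.1048 0.013508608690885932 [-6.4  2.4  5.1]
scene table z 0.0864 (array([0.6104, 0.0935]), 241, np.float64(0.0011), np.float64(0.2076))
side table z 0.086 (array([0.6084, 0.0917]), 237, np.float64(0.0014), np.float64(0.2067))
wrist 0.095 122 [-0.0063  0.0007  0.0073]
wrist 0.11 180 [-0.0063  0.0005  0.0071]
wrist 0.125 220 [-0.0062  0.0005  0.0074]
wrist 0.14 2282 [-0.0059  0.0005  0.007 ]
```

View pics/c2.png

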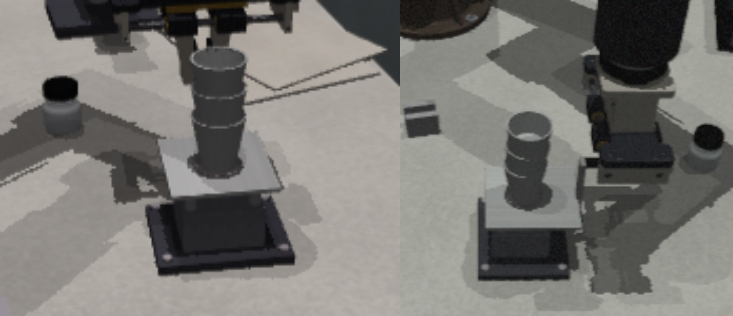

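The lever stands straight up: the arm's x is the same at every height, 0.5 mm from the axis. The stack is upright and at full lift, and the grip is holding. Handing in.

```bash
python3 -c "
from station import arm
print(arm.job_done())"
```

```text
the job is handed in; nothing more can be done
None
```

Both loose cups are nested in the seated cup as one upright stack, the lever is held straight up at full lift in the gripper, and the job was handed in at about 31 s; its verdict was not shown.

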